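Prop open the spatter guard and lock the range selector over

TASK

Swing the sprung spatter guard on the welding control box up by its barrel pull until its wire stay drops behind the catch, then ease it back so that the guard stands propped on the stay; never let it snap back or push it down hard on the stay. Then press the selector knob in, turn it clockwise up against its stop without forcing it, and let go so that it springs out and locks there. Leave the guard propped open for my check, and the hammer, brush, can and tin where they are.

Things in the scene. Friction and masses are not known exactly. Their poses are not given: they have to be found in the camera images.
- control_box: Cream sheet-steel control box, 260 mm deep (own x), 250 wide (y), 90 high, fixed on the bench; tube handles at both sides (304 mm overall). Origin: centre of its underside; x points to its back (away from the robot at yaw 0), y to its left, z up. Its flat top, the deck, is 90 mm up: two meters 7 mm high at the back, in the middle the guard over the knob.
- guard_hinge (a point): Middle of the guard's hinge line (along the box's y): box frame x 60, y 0, z 136 mm, 46 mm above the deck. The guard is a dark sheet flap, 128 mm wide, 104 mm from hinge to front edge, 3 mm thick. Shut, it covers two fixed cheeks 42 mm high, inner faces 118 mm apart, left and right of the knob.
- guard_pull_center (a point): Centre of the guard's pull, a black barrel 16 mm in diameter, 22 mm long, axis along the box's y, on a thin stem at the middle of the guard's front edge, 124 mm from the hinge line. Shut: box frame x -64, 46 mm above the deck, only the deck beneath it. Pinched by its flat ends (22 mm) from above, it pivots between the fingers while the hand stays upright.
- guard_pull: The same pull as a part: origin at its centre.
- guard (a joint): Opening angle of the guard, rad: 0 shut (level), growing as its front edge swings up and back, 1.57 upright, end of travel 2.4. A hinge spring always pulls it shut, with 1 to 3 N at the pull: let go with the stay not in its catch, it snaps shut. About 0.25 kg, varies.
- stay: The guard's prop: a steel wire 85 mm long, pivoted on the guard's left edge 45 mm from the hinge line (origin at the pivot). Its foot, a 6 mm round crossbar, trails on the rail by its own weight as the guard opens, rides over the catch and drops behind it. The guard let down again then stands on it. More than about 7 N pushed down on the pull overloads it.
- stay_rail: Ledge outside the left cheek, 28 mm above the deck, on which the stay's foot slides, with the steel catch clamped on (6 mm high, ramp to the front, square face to the back). Origin: on its top, beside the hinge. The catch's place is not measured: the guard stands propped at 1.85 to 2.15 rad, differing from box to box. Beyond 2.3 rad the foot is always behind the catch.
- selector_grip (a point): On the knob's axis (box frame x -20, y 0), 30 mm above the deck with the knob out. The knob: a black bar 40 mm long, 14 thick, 22 high (16 to 38 mm above the deck) on a round skirt 44 mm in diameter, top 16 mm above the deck; a white line marks the bar's pointer end. Grasp the bar across its 14 mm from above; fingertips may press on the skirt.
- selector (a joint): Angle of the knob, rad, growing clockwise seen from above: at 0 the bar lies along the box's x, pointer end to the box's front (-x). It starts in the open sector near 0, with free play. Turning takes about 0.05 N m.
- selector_press (a joint): How far the knob is pressed in, m: 0 out, 0.0055 bottom. The spring takes 6 N to start and 10 N at the bottom. It turns out of the open sector only when pressed in by 4 mm or more (best to the bottom). Let go short of the locking slot it stays down; let go while up against the stop it springs fully out.
- skirt: The knob's round skirt with the steel locking tab on its pointer side, reaching 31 mm from the axis; origin on the axis at deck height (knob out).
- bezel: Fixed steel ring round the knob, 82 mm in diameter, 9 mm high, holding the lock ring with its slot and stop; origin on the axis at deck height. The stop's place is not measured: it comes at a knob angle of 0.95 to 1.3 rad, differing from box to box; the slot is the last 0.1 rad before it. More than 22 N on the tab, about 0.6 N m on the knob, forces it.
- chipping_hammer: Bystander: steel chipping hammer lying on the bench, 250 mm long; origin under its middle.
- wire_brush: Bystander: wooden wire brush lying on the bench, 260 mm long; origin under its middle.
- spray_can: Bystander: standing spray can, 64 mm in diameter, 190 mm high; origin under its centre.
- tip_tin: Bystander: open steel tin, 80 mm in diameter, 60 mm high; origin under its centre.

How it is judged:
By the outcome, as a careful person would: the job done as asked, in the order asked, and still so for the second after the job is handed in, with the robot touching nothing.
It also fails if it takes over 72 s, if anything falls off the work surface, if the arm or the gripper's body presses on something with over 40 N, if the wrist force passes 120 N, or if a joint passes its speed limit or range.

ROBOT

A 6-joint arm with a two-finger parallel gripper is mounted at the origin on the work surface. World frame = base frame: x ahead of the robot, y to its left, z up, the work surface at z = 0. Lengths are in m, angles in rad, forces in N, time in s.
With the tool pointing down it reaches from about 0.3 to 0.775 m from the base axis. Payload 14.6 kg.
Tool frame: the origin (TCP) lies on the centre line of the jaws, within the pads' length; the fingertips stand 19 mm ahead of it and the grasp point (between the pads) is the TCP; y points along the fingers, x is the direction in which the jaws open and shut, and the axes are right-handed (so a half turn about y gives the same grasp; the last joint's range is limited). The gripper opens to 94 mm and grips with 3 to 60 N. Pads are 16 mm wide; open, the fingers measure 119 mm over their backs; the gripper's body (75 mm by 177 mm) begins 78 mm behind the grasp point.
Start: joints at [-0.067, 0.3, 1.521, -0, 1.321, -0.067], TCP at [0.55, -0, 0.224] pointing down, gripper open.
Joint ranges: [-3.03, 3.03], [-0.79, 2.21], [0.23, 2.52], [-1.04, 4.18], [0, 3.07], [-2.55, 2.55]. Speed limits (rad/s): [2.22, 2.22, 2.57, 3.14, 3.14, 3.14].

INTERFACE

Orientations are given as [roll, pitch, yaw] about the fixed x, y, z axes, in that order (R = Rz(yaw) Ry(pitch) Rx(roll)).
In Python, from station import get_obs, cams, workorder gives the robot as it stands.
- The arm moves only by the shell command python3 -m handwheel 'ROWS' [FORCE]. ROWS is JSON, a list of rows, each an object of numbers: "fingers": the opening, from -1 (shut) to 1 (fully open); "x", "y", "z": the shift along the tool's x, y, z in m; "spin": the turn about the tool's y in degrees. In form: [{"fingers": .., "x": .., "y": .., "z": .., "spin": ..}, ...]. A call has exactly 10 rows; each row is the pose to reach, as a shift and turn from the pose commanded when the call began, along the tool's axes at that moment; what a row does not reach only later rows make up. A row lasts 1/10 s, in which the tool goes at most 50 mm and 8.59 degrees, less where a joint would pass 70% of its speed; a pose out of reach is approached as far as the arm can. A call with a gripper value outside its range is refused whole. The fingers move at their own pace and stop on an object; FORCE is the grip in N (left out, the last holds). Time passes only in rows, so rows that repeat a pose let the fingers close, or fill a call up. It gives the time, the measured TCP pose, the force and the opening at its end, in the units of the state.
- get_obs(): the state, without advancing time (a new reading comes with each control period).
- cams.camera(name): name is "scene" or "side" or "wrist"; returns (picture, depth): 480x640x3 uint8, red, green, blue; 480x640 float32, m along the optical axis (not along the pixel's ray), 0 where there is no reading.
- cams.get_calibration(name): a dict with "fx", "fy", "cx", "cy" (pixels), "view" (4x4, takes a point from world to camera coordinates). Camera axes: x right, y down, z forward; pixel columns grow to the right and rows downward; lengths in m; the calibration is good to about 2 mm. A picture is of the moment at which its call begins: read the wrist's pose just before it. get_calibration takes no time and is no camera call; for the wrist camera it gives the pose at the moment of the call.
- workorder.hand_in(): hands the job in, once; it reports no verdict.
The state is a dict: "time_s": time; "qpos": joint angles; "joint_vel": joint speeds; "tau": joint torques, N m; "ee_pos": TCP position; "eef_rot": TCP orientation; "force": force on the tool from outside, world axes, zero at the start; "moment": the same for the moment, N m; "grip_width": finger opening in m.
Only numpy, scipy, OpenCV 4.12 (cv2) and the standard library are available. Lean on these libraries where they do the work, as an engineer would, in place of code of your own. Each camera call takes 0.05 s, during which the arm holds its last target. There are 200 camera calls.

## Working session

There is one attempt and no reset: what is moved stays moved. The work goes in short steps, Python scripts to look and compute and a shell command to move; the robot and the scene stay as the last step left them, time stands still between calls to the robot, and variables do not carry over. Pictures are saved under pics/ and viewed, about 8 in all and at most 12, crops included, and the job is handed in when it is done.

```bash
ls; mkdir -p pics
cat > h.py <<'E'
import numpy as np,cv2
from station import get_obs,cams,workorder
def snap(n,f,crop=None):
    im,d=cams.camera(n); b=cv2.cvtColor(im,cv2.COLOR_RGB2BGR); np.savez('/tmp/'+f+'.npz',im=im,d=d,**{k:np.array(v) for k,v in cams.get_calibration(n).items()})
    if crop: b=b[crop[1]:crop[3],crop[0]:crop[2]]
    cv2.imwrite('pics/'+f+'.png',b); return im,d
def pts(f):
    a=np.load('/tmp/'+f+'.npz'); d=a['d']; v,u=np.mgrid[:480,:640]
    P=np.stack([(u-a['cx'])/a['fx']*d,(v-a['cy'])/a['fy']*d,d,np.ones_like(d)],-1)
    return a['im'],d,(P@np.linalg.inv(a['view']).T)[...,:3]
def ray(f,u,v,z):
    a=np.load('/tmp/'+f+'.npz'); T=np.linalg.inv(a['view']); r=T[:3,:3]@[(u-a['cx'])/a['fx'],(v-a['cy'])/a['fy'],1]; o=T[:3,3]
    return o+r*(z-o[2])/r[2]
E
python3 - <<'E'
from h import *
print(get_obs())
a,_=snap('scene','s0');b,_=snap('side','d0')
cv2.imwrite('pics/both0.png',cv2.cvtColor(cv2.resize(np.vstack([a,b]),(450,675))[:600] if 0 else np.hstack([cv2.resize(a,(400,300)),cv2.resize(b,(400,300))]),cv2.COLOR_RGB2BGR))
snap('wrist','w0')
for n in('scene','side','wrist'):
    T=np.linalg.inv(np.array(cams.get_calibration(n)['view']));print(n,T.round(3).tolist())
E
```

```text
pics
{'time_s': 0.0, 'qpos': array([-6.65794151e-02,  3.00476021e-01,  1.52157541e+00,  1.40791457e-05,
        1.32072583e+00, -6.65901917e-02]), 'joint_vel': array([ 6.31145826e-04,  7.04759293e-05,  6.50131081e-04, -1.33976513e-03,
        1.63528591e-03, -4.36036478e-05]), 'tau': array([-1.53750298e-03, -5.31805658e+01, -3.52735734e+01,  7.07558286e-02,
        2.43994006e-02, -4.79655944e-05]), 'ee_pos': array([5.49754842e-01, 2.81751223e-05, 2.23886025e-01]), 'eef_rot': array([-1.57070389e+00,  1.18107568e-03,  7.33892767e-06]), 'force': array([-0.45041523, -0.59417474,  0.46170946]), 'moment': array([ 0.01590866, -0.01305652,  0.05965094]), 'grip_width': 0.0937324868017768}
scene [[0.023, 0.779, -0.626, 1.093], [1.0, -0.019, 0.013, 0.026], [-0.002, -0.626, -0.78, 0.777], [0.0, 0.0, 0.0, 1.0]]
side [[-0.913, -0.306, 0.269, 0.292], [-0.407, 0.663, -0.629, 0.676], [0.014, -0.683, -0.73, 0.862], [0.0, 0.0, 0.0, 1.0]]
wrist [[1.0, 0.001, -0.001, 0.551], [0.0, -0.959, -0.282, 0.082], [-0.001, 0.282, -0.959, 0.383], [0.0, 0.0, 0.0, 1.0]]
```

View pics/s0.png

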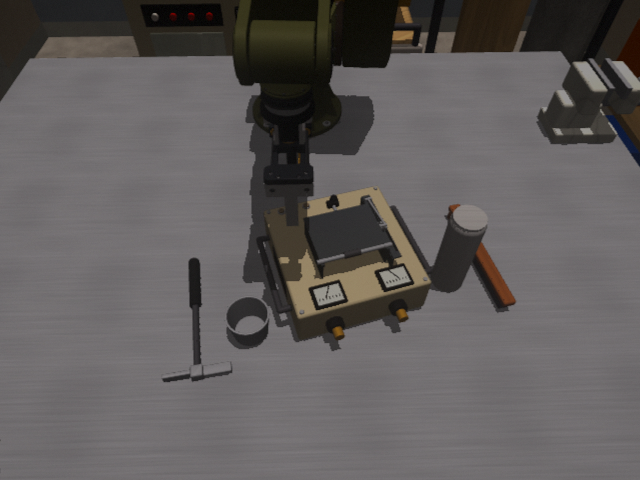

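View pics/d0.png

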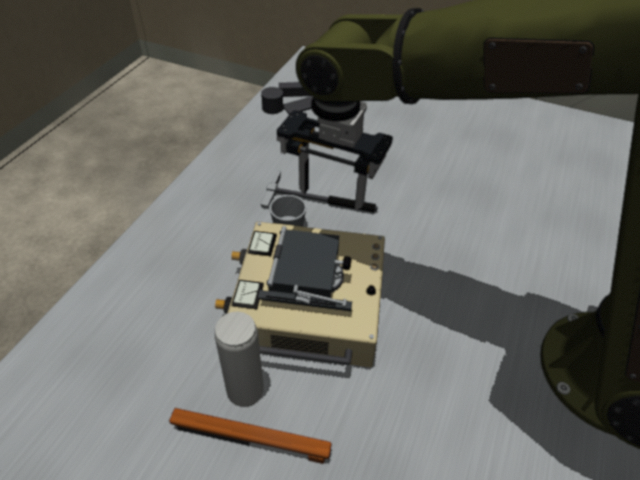

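Scene view: the box is at px (265-425,190-330), with the barrel pull at about (333,201). Side view: the pull is at about (348,262). The hammer, tin, can and brush stand clear of it. Next I fit the box from depth.

```bash
python3 - <<'E'
from h import *
D=[];
for f in('s0','d0'):
    im,d,P=pts(f)
    hsv=cv2.cvtColor(im,cv2.COLOR_RGB2HSV)
    ok=(d>0)&(P[...,0]>.35)&(P[...,0]<.95)&(abs(P[...,1])<.3)
    deck=ok&(P[...,2]>.083)&(P[...,2]<.096)
    n,l,st,c=cv2.connectedComponentsWithStats(deck.astype('uint8'))
    k=1+st[1:,4].argmax(); 
    cream=deck&(hsv[...,1]>50)&(hsv[...,0]>12)&(hsv[...,0]<32)
    X=P[cream]; print(f,len(X),np.median(X[:,2]))
    r=cv2.minAreaRect(X[:,:2].astype('float32')*1000);print(r)
    g=ok&(P[...,2]>.128)&(P[...,2]<.148)&(hsv[...,2]<110)
    n,l,st,c=cv2.connectedComponentsWithStats(g.astype('uint8'))
    for k in np.argsort(-st[1:,4])[:3]+1:
        Y=P[l==k]; print('  guard',st[k],Y.mean(0).round(4),cv2.minAreaRect(Y[:,:2].astype('float32')*1000))
E
python3 - <<'E'
import cv2,numpy as np
a=cv2.imread('pics/s0.png')[170:350,240:440];b=cv2.imread('pics/d0.png')[210:390,200:400]
cv2.imwrite('pics/c0.png',cv2.resize(np.hstack([a,b]),(800,360),interpolation=cv2.INTER_CUBIC))
E
```

```text
s0 8193 0.09175290925814439
((548.9373779296875, 88.3604965209961), (260.65985107421875, 249.37393188476562), 15.796807289123535)
  guard [ 303  198   89   69 3444] [0.5584 0.0907 0.1396] ((544.96142578125, 92.422119140625), (139.27085876464844, 147.17356872558594), 15.845879554748535)
  guard [443 231  24  23 192] [0.5936 0.2804 0.1379] ((588.5242309570312, 279.331298828125), (52.57970428466797, 14.935070991516113), 34.581539154052734)
  guard [371 204  13  20  43] [0.5098 0.1552 0.1337] ((510.7559814453125, 156.48081970214844), (61.76750946044922, 4.96362829208374), 15.424677848815918)
d0 8057 0.08933734833355367
((549.22314453125, 89.64991760253906), (260.2359619140625, 252.52244567871094), 15.66083812713623)
  guard [ 267  230   85   62 3434] [0.5522 0.0954 0.1369] ((545.0709838867188, 89.6294174194336), (136.0955352783203, 135.2899932861328), 16.470117568969727)
  guard [256 341   3  15  26] [0.5452 0.2931 0.1392] ((545.5950927734375, 291.7010803222656), (1.6751182079315186, 16.715587615966797), 14.86337947845459)
  guard [293 289   5   4  12] [0.5423 0.1667 0.1361] ((542.3740234375, 166.11705017089844), (4.101866722106934, 8.96712875366211), 86.8566665649414)
```

View pics/c0.png

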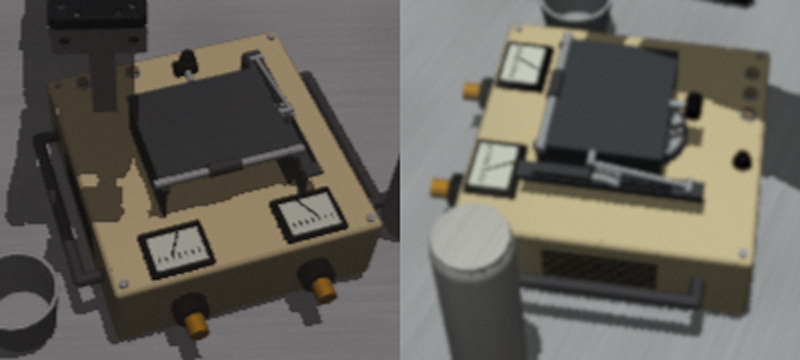

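Views agree: box centre ≈ (0.549, 0.089), yaw 15.7°, deck z ≈ 0.0905. I'll triangulate the pull and move above it.

```bash
python3 - <<'E'
from h import *
def tri(obs):
    A=np.zeros((3,3));b=np.zeros(3)
    for f,u,v in obs:
        p=ray(f,u,v,.2);q=ray(f,u,v,.05);r=(p-q)/np.linalg.norm(p-q);M=np.eye(3)-np.outer(r,r);A+=M;b+=M@p
    X=np.linalg.solve(A,b);return X
# barrel: dark blob near expected px
o=[]
for f,u,v in(('s0',332,201),('d0',346,262)):
    im,d,P=pts(f);m=(im.max(2)<45)&(P[...,2]>.115)&(P[...,2]<.155);m=m.astype('uint8')
    w=np.zeros_like(m);w[v-9:v+10,u-9:u+10]=1
    n,l,st,c=cv2.connectedComponentsWithStats(m*w)
    k=1+st[1:,4].argmax();print(f,st[k],c[k],np.median(P[l==k],0));o.append((f,*c[k]))
print(tri(o))
E
python3 -m handwheel '[{"fingers":-0.1,"x":-0.015,"y":0,"z":0.015,"spin":-8.5},{"fingers":-0.1,"x":-0.03,"y":0,"z":0.03,"spin":-17},{"fingers":-0.1,"x":-0.045,"y":0,"z":0.045,"spin":-25.5},{"fingers":-0.1,"x":-0.062,"y":0,"z":0.06,"spin":-34},{"fingers":-0.1,"x":-0.062,"y":0,"z":0.072,"spin":-42.5},{"fingers":-0.1,"x":-0.062,"y":0,"z":0.072,"spin":-51},{"fingers":-0.1,"x":-0.062,"y":0,"z":0.072,"spin":-59.5},{"fingers":-0.1,"x":-0.062,"y":0,"z":0.072,"spin":-68},{"fingers":-0.1,"x":-0.062,"y":0,"z":0.072,"spin":-76.5},{"fingers":-0.1,"x":-0.062,"y":0,"z":0.072,"spin":-85}]' 15
python3 -m handwheel '[{"fingers":-0.1,"x":0,"y":0,"z":0,"spin":-8},{"fingers":-0.1,"x":0,"y":0,"z":0,"spin":-16},{"fingers":-0.1,"x":0,"y":0,"z":0,"spin":-20.7},{"fingers":-0.1,"x":0,"y":0,"z":0,"spin":-20.7},{"fingers":-0.1,"x":0,"y":0,"z":0,"spin":-20.7},{"fingers":-0.1,"x":0,"y":0,"z":0,"spin":-20.7},{"fingers":-0.1,"x":0,"y":0,"z":0,"spin":-20.7},{"fingers":-0.1,"x":0,"y":0,"z":0,"spin":-20.7},{"fingers":-0.1,"x":0,"y":0,"z":0,"spin":-20.7},{"fingers":-0.1,"x":0,"y":0,"z":0,"spin":-20.7}]'
python3 - <<'E'
from h import *
o=get_obs();print(o['ee_pos'],o['eef_rot'],o['qpos'],o['grip_width'],o['force'])
snap('wrist','w1')
E
```

```text
s0 [327 198  12  10  81] [332.25925926 202.67901235] [0.49038331 0.07140048 0.14342182]
d0 [342 257   9  12  78] [346.30769231 262.65384615] [0.48585253 0.07778681 0.14165026]
[0.4860656  0.0729292  0.13828305]
time_s: 1.15
ee_pos: [0.4879, 0.072, 0.2242]
eef_rot: [-1.57, 0.0, 1.49]
force: [-0.7, -0.4, -0.2]
grip_width: 0.0424
time_s: 2.15
ee_pos: [0.488, 0.072, 0.2244]
eef_rot: [-1.571, -0.0, 1.845]
force: [-0.5, -0.4, 0.3]
grip_width: 0.0425
[0.48798073 0.07199687 0.22443929] [-1.57076542e+00 -9.62937932e-06  1.84458217e+00] [ 7.22139753e-02  1.73286697e-01  1.67750083e+00  3.37864797e-06
  1.29083733e+00 -1.77236913e+00] 0.042523779073594364 [-0.54898843 -0.39165594  0.32029042]
```

View pics/w1.png

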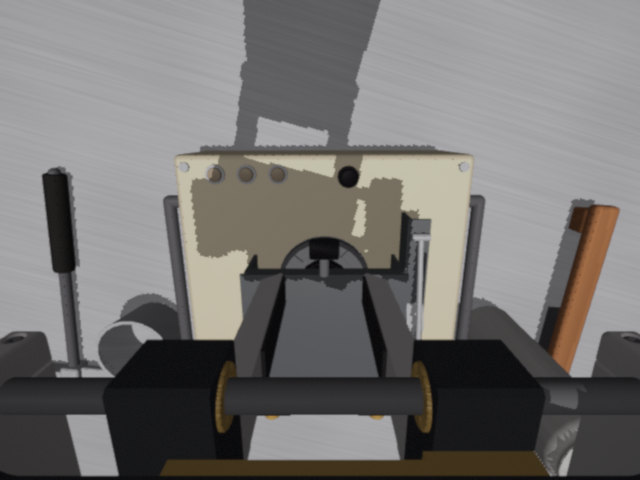

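Wrist view: the pull is at (324,247), midway between the fingers, the box edge is level (yaw right), and the stay foot shows at (421,237). I'll check the lateral offset and descend.

```bash
python3 - <<'E'
from h import *
im,d,P=pts('w1');m=((im.max(2)<28)&(P[...,2]>.125)&(P[...,2]<.155)).astype('uint8');m[:225]=0;m[262:]=0;m[:,:300]=0;m[:,350:]=0
n,l,st,c=cv2.connectedComponentsWithStats(m);k=1+st[1:,4].argmax();print(st[k],c[k],P[l==k].mean(0),P[l==k].min(0),P[l==k].max(0))
p=P[l==k].mean(0);T=np.array([.48798,.072]);yaw=1.8446
e=p[:2]-T;print('tool x',e@[np.cos(yaw),np.sin(yaw)],'tool z',e@[-np.sin(yaw),np.cos(yaw)])
# front edge / hinge side of guard
g=(P[...,2]>.13)&(P[...,2]<.145)&(im.max(2)<90);print(ray('w1',324,238.5,.138),ray('w1',324,258,.138))
E
python3 -m handwheel '[{"fingers":-0.1,"y":0.01},{"fingers":-0.1,"y":0.025},{"fingers":-0.1,"y":0.04},{"fingers":-0.1,"y":0.055},{"fingers":-0.1,"y":0.065},{"fingers":-0.1,"y":0.072},{"fingers":-0.1,"y":0.078},{"fingers":-0.1,"y":0.078},{"fingers":-0.1,"y":0.078},{"fingers":-0.1,"y":0.078}]'
python3 -m handwheel '[{"fingers":-0.6,"y":0},{"fingers":-0.7,"y":0},{"fingers":-0.8,"y":0},{"fingers":-0.8,"y":0},{"fingers":-0.8,"y":0},{"fingers":-0.8,"y":0},{"fingers":-0.8,"y":0},{"fingers":-0.8,"y":0},{"fingers":-0.8,"y":0},{"fingers":-0.8,"y":0}]' 15
```

```text
[309 239  30  21 566] [323.65547703 248.4770318 ] [0.48587517 0.07066201 0.14115479] [0.47782546 0.05916336 0.13515423] [0.49608557 0.08179879 0.14434875]
tool x -0.0007190176531150772 tool z 0.0023882095580985406
[0.47945622 0.06911533 0.138     ] [0.4939264  0.07319298 0.138     ]validation failed for argument at $[0]...
validation failed for argument at $[0]...
```

```bash
python3 -m handwheel '[{"fingers":-0.1,"x":0,"y":0.01,"z":0.0015,"spin":0},{"fingers":-0.1,"x":0,"y":0.025,"z":0.0015,"spin":0},{"fingers":-0.1,"x":0,"y":0.04,"z":0.0015,"spin":0},{"fingers":-0.1,"x":0,"y":0.055,"z":0.0015,"spin":0},{"fingers":-0.1,"x":0,"y":0.065,"z":0.0015,"spin":0},{"fingers":-0.1,"x":0,"y":0.072,"z":0.0015,"spin":0},{"fingers":-0.1,"x":0,"y":0.079,"z":0.0015,"spin":0},{"fingers":-0.1,"x":0,"y":0.079,"z":0.0015,"spin":0},{"fingers":-0.1,"x":0,"y":0.079,"z":0.0015,"spin":0},{"fingers":-0.1,"x":0,"y":0.079,"z":0.0015,"spin":0}]'
python3 -m handwheel '[{"fingers":-0.6,"x":0,"y":0,"z":0,"spin":0},{"fingers":-0.7,"x":0,"y":0,"z":0,"spin":0},{"fingers":-0.8,"x":0,"y":0,"z":0,"spin":0},{"fingers":-0.8,"x":0,"y":0,"z":0,"spin":0},{"fingers":-0.8,"x":0,"y":0,"z":0,"spin":0},{"fingers":-0.8,"x":0,"y":0,"z":0,"spin":0},{"fingers":-0.8,"x":0,"y":0,"z":0,"spin":0},{"fingers":-0.8,"x":0,"y":0,"z":0,"spin":0},{"fingers":-0.8,"x":0,"y":0,"z":0,"spin":0},{"fingers":-0.8,"x":0,"y":0,"z":0,"spin":0}]' 15
```

```text
time_s: 3.2
ee_pos: [0.4868, 0.0716, 0.1459]
eef_rot: [-1.572, 0.0, 1.845]
force: [0.1, -0.1, 0.6]
grip_width: 0.042
time_s: 4.2
ee_pos: [0.4865, 0.0718, 0.1456]
eef_rot: [-1.571, -0.0, 1.845]
force: [-1.9, 4.9, 3.0]
grip_width: 0.022
```

```bash
python3 -m handwheel '[{"fingers":-0.8,"x":0.0005,"y":-0.0074,"z":-0.0002,"spin":0},{"fingers":-0.8,"x":0.0005,"y":-0.0148,"z":-0.0009,"spin":0},{"fingers":-0.8,"x":0.0005,"y":-0.0222,"z":-0.002,"spin":0},{"fingers":-0.8,"x":0.0005,"y":-0.0295,"z":-0.0036,"spin":0},{"fingers":-0.8,"x":0.0005,"y":-0.0366,"z":-0.0055,"spin":0},{"fingers":-0.8,"x":0.0005,"y":-0.0437,"z":-0.0079,"spin":0},{"fingers":-0.8,"x":0.0005,"y":-0.0506,"z":-0.0108,"spin":0},{"fingers":-0.8,"x":0.0005,"y":-0.0573,"z":-0.014,"spin":0},{"fingers":-0.8,"x":0.0005,"y":-0.0637,"z":-0.0176,"spin":0},{"fingers":-0.8,"x":0.0005,"y":-0.07,"z":-0.0217,"spin":0}]'
python3 - <<'E'
import numpy as np
for a in(.6,1.2,1.8):
    t=a+.06*np.arange(1,11);print(a,[(round(-.124*(np.sin(x)-np.sin(a)),4),round(-.124*(np.cos(a)-np.cos(x)),4)) for x in t])
E
```

```text
time_s: 5.2
ee_pos: [0.5076, 0.0779, 0.2159]
eef_rot: [-1.571, 0.0, 1.845]
force: [0.3, -3.7, -3.7]
grip_width: 0.0223
0.6 [(np.float64(-0.006), np.float64(-0.0044)), (np.float64(-0.0117), np.float64(-0.0091)), (np.float64(-0.0172), np.float64(-0.0142)), (np.float64(-0.0223), np.float64(-0.0196)), (np.float64(-0.0271), np.float64(-0.0253)), (np.float64(-0.0316), np.float64(-0.0312)), (np.float64(-0.0356), np.float64(-0.0374)), (np.float64(-0.0393), np.float64(-0.0439)), (np.float64(-0.0427), np.float64(-0.0506)), (np.float64(-0.0456), np.float64(-0.0574))]
1.2 [(np.float64(-0.0025), np.float64(-0.007)), (np.float64(-0.0045), np.float64(-0.0142)), (np.float64(-0.0062), np.float64(-0.0214)), (np.float64(-0.0074), np.float64(-0.0288)), (np.float64(-0.0081), np.float64(-0.0362)), (np.float64(-0.0084), np.float64(-0.0436)), (np.float64(-0.0083), np.float64(-0.051)), (np.float64(-0.0077), np.float64(-0.0584)), (np.float64(-0.0067), np.float64(-0.0658)), (np.float64(-0.0052), np.float64(-0.0731))]
1.8 [(np.float64(0.0019), np.float64(-0.0072)), (np.float64(0.0042), np.float64(-0.0143)), (np.float64(0.007), np.float64(-0.0212)), (np.float64(0.0102), np.float64(-0.0279)), (np.float64(0.0137), np.float64(-0.0344)), (np.float64(0.0177), np.float64(-0.0407)), (np.float64(0.022), np.float64(-0.0468)), (np.float64(0.0267), np.float64(-0.0526)), (np.float64(0.0317), np.float64(-0.0581)), (np.float64(0.037), np.float64(-0.0633))]
```

```bash
python3 -m handwheel '[{"fingers":-0.8,"x":-0.0002,"y":-0.006,"z":-0.0044,"spin":0},{"fingers":-0.8,"x":-0.0002,"y":-0.0117,"z":-0.0091,"spin":0},{"fingers":-0.8,"x":-0.0002,"y":-0.0172,"z":-0.0142,"spin":0},{"fingers":-0.8,"x":-0.0002,"y":-0.0223,"z":-0.0196,"spin":0},{"fingers":-0.8,"x":-0.0002,"y":-0.0271,"z":-0.0253,"spin":0},{"fingers":-0.8,"x":-0.0002,"y":-0.0316,"z":-0.0312,"spin":0},{"fingers":-0.8,"x":-0.0002,"y":-0.0356,"z":-0.0374,"spin":0},{"fingers":-0.8,"x":-0.0002,"y":-0.0393,"z":-0.0439,"spin":0},{"fingers":-0.8,"x":-0.0002,"y":-0.0427,"z":-0.0506,"spin":0},{"fingers":-0.8,"x":-0.0002,"y":-0.0456,"z":-0.0574,"spin":0}]'
python3 -m handwheel '[{"fingers":-0.8,"x":0,"y":-0.0025,"z":-0.007,"spin":0},{"fingers":-0.8,"x":0,"y":-0.0045,"z":-0.0142,"spin":0},{"fingers":-0.8,"x":0,"y":-0.0062,"z":-0.0214,"spin":0},{"fingers":-0.8,"x":0,"y":-0.0074,"z":-0.0288,"spin":0},{"fingers":-0.8,"x":0,"y":-0.0081,"z":-0.0362,"spin":0},{"fingers":-0.8,"x":0,"y":-0.0084,"z":-0.0436,"spin":0},{"fingers":-0.8,"x":0,"y":-0.0083,"z":-0.051,"spin":0},{"fingers":-0.8,"x":0,"y":-0.0077,"z":-0.0584,"spin":0},{"fingers":-0.8,"x":0,"y":-0.0067,"z":-0.0658,"spin":0},{"fingers":-0.8,"x":0,"y":-0.0052,"z":-0.0731,"spin":0}]'
```

```text
time_s: 6.2
ee_pos: [0.5632, 0.0935, 0.2614]
eef_rot: [-1.571, -0.0, 1.845]
force: [-2.3, -1.8, -1.9]
grip_width: 0.0221
time_s: 7.2
ee_pos: [0.634, 0.1135, 0.2672]
eef_rot: [-1.573, 0.0, 1.845]
force: [-1.9, -0.4, 8.1]
grip_width: 0.0214
```

```bash
python3 -m handwheel '[{"fingers":-0.8,"x":0,"y":-0.001,"z":0,"spin":0},{"fingers":-0.8,"x":0,"y":-0.0015,"z":0,"spin":0},{"fingers":-0.8,"x":0,"y":-0.0015,"z":0,"spin":0},{"fingers":-0.8,"x":0,"y":0.0004,"z":-0.0072,"spin":0},{"fingers":-0.8,"x":0,"y":0.0027,"z":-0.0143,"spin":0},{"fingers":-0.8,"x":0,"y":0.0055,"z":-0.0212,"spin":0},{"fingers":-0.8,"x":0,"y":0.0087,"z":-0.0279,"spin":0},{"fingers":-0.8,"x":0,"y":0.0122,"z":-0.0344,"spin":0},{"fingers":-0.8,"x":0,"y":0.0122,"z":-0.0344,"spin":0},{"fingers":-0.8,"x":0,"y":0.0122,"z":-0.0344,"spin":0}]'
python3 - <<'E'
from h import *
a,_=snap('scene','s1');b,_=snap('side','d1')
cv2.imwrite('pics/c1.png',cv2.cvtColor(np.hstack([cv2.resize(a[120:340,230:450],(400,400)),cv2.resize(b[130:350,200:420],(400,400))]),cv2.COLOR_RGB2BGR))
E
```

```text
time_s: 8.2
ee_pos: [0.6672, 0.1228, 0.2546]
eef_rot: [-1.573, 0.0, 1.845]
force: [1.1, 1.9, 6.2]
grip_width: 0.0218
```

View pics/c1.png

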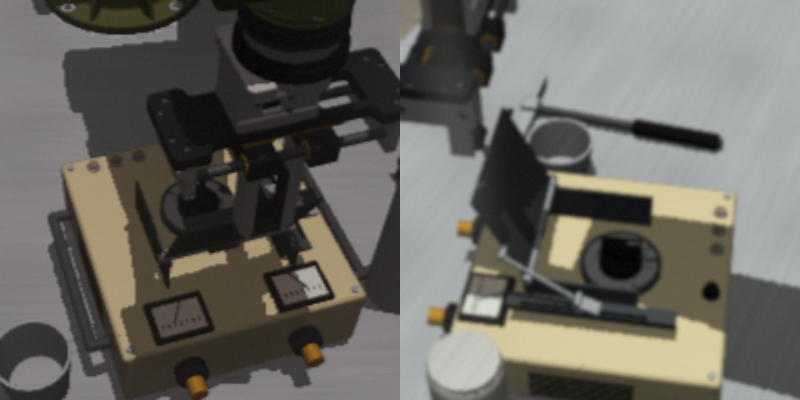

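Scene/side view: the guard is past upright in the fingers. The stay foot is near the catch at about (585,305). I'll continue to about 2.34 rad.

```bash
python3 -m handwheel '[{"fingers":-0.8,"x":0,"y":-0.001,"z":-0.0005,"spin":0},{"fingers":-0.8,"x":0,"y":-0.001,"z":-0.0005,"spin":0},{"fingers":-0.8,"x":0,"y":0.003,"z":-0.0068,"spin":0},{"fingers":-0.8,"x":0,"y":0.0074,"z":-0.0129,"spin":0},{"fingers":-0.8,"x":0,"y":0.012,"z":-0.0187,"spin":0},{"fingers":-0.8,"x":0,"y":0.017,"z":-0.0242,"spin":0},{"fingers":-0.8,"x":0,"y":0.017,"z":-0.0242,"spin":0},{"fingers":-0.8,"x":0,"y":0.017,"z":-0.0242,"spin":0},{"fingers":-0.8,"x":0,"y":0.017,"z":-0.0242,"spin":0},{"fingers":-0.8,"x":0,"y":0.017,"z":-0.0242,"spin":0}]'
python3 - <<'E'
from h import *
snap('scene','s2');snap('side','d2')
bx=np.array([.549,.089]);c,s=np.cos(.2742),np.sin(.2742)
o=get_obs();e=o['ee_pos'][:2]-bx;print('box pull',e@[c,s],e@[-s,c],o['ee_pos'][2]-.008,'ang',np.arctan2(o['ee_pos'][2]-.008-.1365,-(e@[c,s]-.06)),o['force'],o['moment'])
for f in('s2','d2'):
    im,d,P=pts(f);Q=P[...,:2]-bx;X=Q@[c,s];Y=Q@[-s,c];Z=P[...,2]
    m=(d>0)&(abs(Y)<.062)&(X>.062)&(X<.14)&(Z>.15)&(Z<.235)&(im.max(2)<110)&(abs(Y)>.03)
    if m.sum()>30:
        vx,vz,x0,z0=cv2.fitLine(np.c_[X[m],Z[m]].astype('float32'),cv2.DIST_HUBER,0,.001,.001).ravel();print(f,m.sum(),np.pi-abs(np.arctan(vz/vx)),'z at x=.06',z0+vz/vx*(.06-x0))
E
```

```text
time_s: 9.3
ee_pos: [0.6903, 0.1293, 0.2374]
eef_rot: [-1.573, -0.0, 1.845]
force: [1.8, 4.0, 5.3]
grip_width: 0.0218
box pull 0.14696600986506558 0.0005956960925475359 0.2294521827703631 ang 2.3229351216865353 [2.33964452 3.93178127 5.31026026] [ 0.83472773 -0.45759393 -0.01218754]
s2 282 2.217639 z at x=.06 0.14027172
d2 1154 2.247013 z at x=.06 0.13679013
```

Run:
```python
import cv2,numpy as np
a=cv2.imread('pics/s2.png')[190:310,290:410];b=cv2.imread('pics/d2.png')[190:310,230:350]
cv2.imwrite('pics/c2.png',cv2.resize(np.hstack([a,b]),(800,400),interpolation=cv2.INTER_CUBIC))
```

```text
(no output)
```

View pics/c2.png

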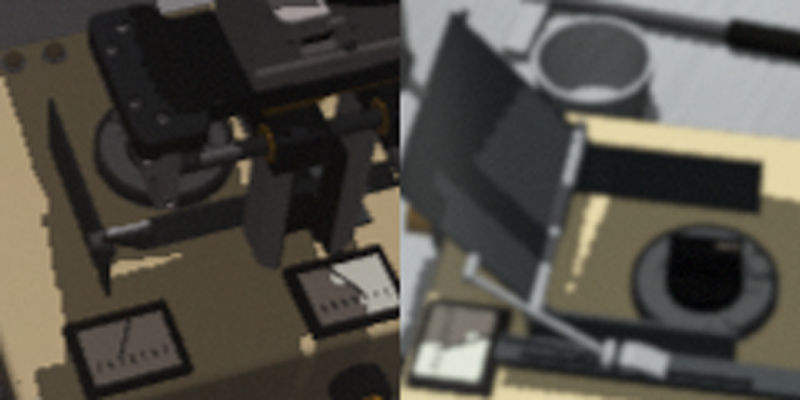

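Side crop: the foot's crossbar (607,352) lies just behind the catch block (620-668,358), so it has dropped in. I'll ease back slowly, watching the tangential force.

```bash
cat > f.py <<'E'
from h import *
o=get_obs();c,s=np.cos(.2742),np.sin(.2742)
F=np.mean([get_obs()['force'] for _ in range(5)],0);e=o['ee_pos'][:2]-[.549,.089];x=e@[c,s]-.06;z=o['ee_pos'][2]-.008-.1365
t=np.arctan2(z,-x);b=F[:2]@[c,s];print('ang %.3f r %.4f back %.2f up %.2f radial %.2f tang(open+) %.2f'%(t,np.hypot(x,z),b,F[2],-b*np.cos(t)+F[2]*np.sin(t),b*np.sin(t)+F[2]*np.cos(t)))
E
python3 f.py
python3 -m handwheel '[{"fingers":-0.8,"x":0,"y":-0.0015,"z":0.0015,"spin":0},{"fingers":-0.8,"x":0,"y":-0.003,"z":0.0033,"spin":0},{"fingers":-0.8,"x":0,"y":-0.0045,"z":0.005,"spin":0},{"fingers":-0.8,"x":0,"y":-0.006,"z":0.0069,"spin":0},{"fingers":-0.8,"x":0,"y":-0.0075,"z":0.0086,"spin":0},{"fingers":-0.8,"x":0,"y":-0.009,"z":0.0105,"spin":0},{"fingers":-0.8,"x":0,"y":-0.0105,"z":0.0123,"spin":0},{"fingers":-0.8,"x":0,"y":-0.012,"z":0.0141,"spin":0},{"fingers":-0.8,"x":0,"y":-0.012,"z":0.0141,"spin":0},{"fingers":-0.8,"x":0,"y":-0.012,"z":0.0141,"spin":0}]'; python3 f.py
```

```text
ang 2.323 r 0.1273 back 3.32 up 5.31 radial 6.14 tang(open+) -1.21
time_s: 10.4
ee_pos: [0.6753, 0.1251, 0.2485]
eef_rot: [-1.569, -0.0, 1.845]
force: [-2.4, 3.9, -0.2]
grip_width: 0.0217
ang 2.172 r 0.1261 back -1.24 up -0.15 radial -0.83 tang(open+) -0.94
```

```bash
python3 -m handwheel '[{"fingers":-0.8,"x":0,"y":-0.0004,"z":0.0005,"spin":0},{"fingers":-0.8,"x":0,"y":-0.0008,"z":0.001,"spin":0},{"fingers":-0.8,"x":0,"y":-0.0012,"z":0.0015,"spin":0},{"fingers":-0.8,"x":0,"y":-0.0016,"z":0.002,"spin":0},{"fingers":-0.8,"x":0,"y":-0.002,"z":0.0025,"spin":0},{"fingers":-0.8,"x":0,"y":-0.0023,"z":0.003,"spin":0},{"fingers":-0.8,"x":0,"y":-0.0026,"z":0.0035,"spin":0},{"fingers":-0.8,"x":0,"y":-0.003,"z":0.004,"spin":0},{"fingers":-0.8,"x":0,"y":-0.003,"z":0.004,"spin":0},{"fingers":-0.8,"x":0,"y":-0.003,"z":0.004,"spin":0}]' 7; python3 f.py
python3 - <<'E'
from h import *
a,_=snap('side','d3',(230,190,350,310))
im=cv2.imread('pics/d3.png');cv2.imwrite('pics/c3.png',cv2.resize(im,(600,600),interpolation=cv2.INTER_CUBIC))
E
```

```text
time_s: 11.4
ee_pos: [0.6713, 0.124, 0.2511]
eef_rot: [-1.568, -0.0, 1.845]
force: [-2.4, 3.5, -2.5]
grip_width: 0.022
ang 2.134 r 0.1260 back -1.34 up -2.48 radial -2.81 tang(open+) 0.19
```

View pics/c3.png

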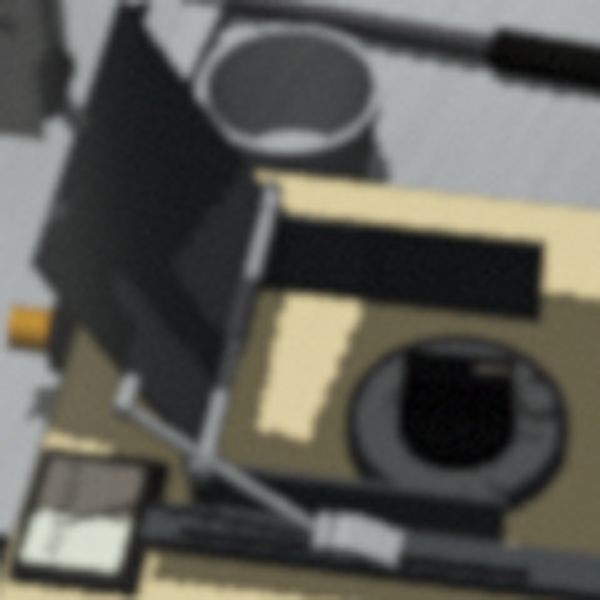

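Side crop: the foot at (322,530) sits tight behind the catch (335-400,540). Tangential load has gone from −0.9 to about 0. One more tiny step to confirm.

```bash
python3 -m handwheel '[{"fingers":-0.8,"x":0,"y":-0.0002,"z":0.0003,"spin":0},{"fingers":-0.8,"x":0,"y":-0.0004,"z":0.0006,"spin":0},{"fingers":-0.8,"x":0,"y":-0.0005,"z":0.0009,"spin":0},{"fingers":-0.8,"x":0,"y":-0.0006,"z":0.0012,"spin":0},{"fingers":-0.8,"x":0,"y":-0.0007,"z":0.0015,"spin":0},{"fingers":-0.8,"x":0,"y":-0.0007,"z":0.0015,"spin":0},{"fingers":-0.8,"x":0,"y":-0.0007,"z":0.0015,"spin":0},{"fingers":-0.8,"x":0,"y":-0.0007,"z":0.0015,"spin":0},{"fingers":-0.8,"x":0,"y":-0.0007,"z":0.0015,"spin":0},{"fingers":-0.8,"x":0,"y":-0.0007,"z":0.0015,"spin":0}]'; python3 f.py
```

```text
time_s: 12.45
ee_pos: [0.67, 0.1236, 0.2519]
eef_rot: [-1.568, -0.0, 1.845]
force: [-2.9, 3.6, -0.7]
grip_width: 0.0217
ang 2.121 r 0.1259 back -1.79 up -0.73 radial -1.56 tang(open+) -1.15
```

```bash
python3 -m handwheel '[{"fingers":-0.8,"x":0,"y":-0.0002,"z":0.0003,"spin":0},{"fingers":-0.8,"x":0,"y":-0.0004,"z":0.0006,"spin":0},{"fingers":-0.8,"x":0,"y":-0.0006,"z":0.0009,"spin":0},{"fingers":-0.8,"x":0,"y":-0.0008,"z":0.0012,"spin":0},{"fingers":-0.8,"x":0,"y":-0.001,"z":0.0015,"spin":0},{"fingers":-0.8,"x":0,"y":-0.0012,"z":0.0018,"spin":0},{"fingers":-0.8,"x":0,"y":-0.0013,"z":0.002,"spin":0},{"fingers":-0.8,"x":0,"y":-0.0013,"z":0.002,"spin":0},{"fingers":-0.8,"x":0,"y":-0.0013,"z":0.002,"spin":0},{"fingers":-0.8,"x":0,"y":-0.0013,"z":0.002,"spin":0}]'; python3 f.py
```

```text
time_s: 13.45
ee_pos: [0.668, 0.123, 0.2531]
eef_rot: [-1.568, -0.0, 1.845]
force: [-4.0, 4.6, -2.6]
grip_width: 0.0217
ang 2.102 r 0.1259 back -2.62 up -2.58 radial -3.55 tang(open+) -0.95
```

```bash
python3 -m handwheel '[{"fingers":-0.8,"x":0.0005,"y":-0.0001,"z":0.0004,"spin":0},{"fingers":-0.8,"x":0.0005,"y":-0.0003,"z":0.0008,"spin":0},{"fingers":-0.8,"x":0.0005,"y":-0.0005,"z":0.0012,"spin":0},{"fingers":-0.8,"x":0.0005,"y":-0.0007,"z":0.0016,"spin":0},{"fingers":-0.8,"x":0.0005,"y":-0.0009,"z":0.002,"spin":0},{"fingers":-0.8,"x":0.0005,"y":-0.0011,"z":0.0024,"spin":0},{"fingers":-0.8,"x":0.0005,"y":-0.0013,"z":0.0028,"spin":0},{"fingers":-0.8,"x":0.0005,"y":-0.0013,"z":0.0032,"spin":0},{"fingers":-0.8,"x":0.0005,"y":-0.0013,"z":0.0032,"spin":0},{"fingers":-0.8,"x":0.0005,"y":-0.0013,"z":0.0032,"spin":0}]'; python3 f.py
python3 - <<'E'
from h import *
snap('side','d4')
for f in('d0','d2','d3','d4'):
    im,d,P=pts(f);c,s=np.cos(.2742),np.sin(.2742);Q=P[...,:2]-[.549,.089];X=Q@[c,s];Y=Q@[-s,c];Z=P[...,2]
    m=(d>0)&(abs(Y)<.06)&(X>.064)&(X<.14)&(Z>.15)&(Z<.235)&(im.max(2)<110)
    if m.sum()>30:
        A=np.c_[X[m],Z[m]];vx,vz,x0,z0=cv2.fitLine(A.astype('float32'),cv2.DIST_HUBER,0,.001,.001).ravel();print(f,m.sum(),np.pi-abs(np.arctan(vz/vx)),z0+vz/vx*(.06-x0))
    g=(d>0)&(Y>.064)&(Y<.085)&(X>-.06)&(X<.06)&(Z>.112)&(Z<.14)&(im.min(2)>70)
    if g.any(): print('   bright on rail x',np.percentile(X[g],[2,25,50,75,98]).round(4))
E
```

```text
time_s: 14.45
ee_pos: [0.6654, 0.1224, 0.2551]
eef_rot: [-1.57, 0.0, 1.845]
force: [-2.2, -4.4, -10.4]
grip_width: 0.0219
ang 2.075 r 0.1263 back -3.30 up -10.42 radial -10.72 tang(open+) 2.15
   bright on rail x [-0.0573 -0.0263 -0.0046  0.0062  0.0568]
d2 2233 2.2468812 0.13659102
   bright on rail x [-0.0583 -0.0244  0.0003  0.0174  0.0427]
d3 1894 2.053194 0.13622844
   bright on rail x [-0.0584 -0.0096  0.0028  0.0154  0.0398]
d4 1772 1.9923117 0.13591538
   bright on rail x [-0.0569 -0.0069  0.0036  0.0151  0.0376]
```

```bash
python3 -m handwheel '[{"fingers":-0.8,"x":-0.0002,"y":0.0003,"z":0,"spin":0},{"fingers":-0.8,"x":-0.0002,"y":0.0005,"z":0.0,"spin":0},{"fingers":-0.8,"x":-0.0002,"y":0.0008,"z":0.0002,"spin":0},{"fingers":-0.8,"x":-0.0002,"y":0.001,"z":0.0003,"spin":0},{"fingers":-0.8,"x":-0.0002,"y":0.001,"z":0.0004,"spin":0},{"fingers":-0.8,"x":-0.0002,"y":0.001,"z":0.0004,"spin":0},{"fingers":-0.8,"x":-0.0002,"y":0.001,"z":0.0004,"spin":0},{"fingers":-0.8,"x":-0.0002,"y":0.001,"z":0.0004,"spin":0},{"fingers":-0.8,"x":-0.0002,"y":0.001,"z":0.0004,"spin":0},{"fingers":-0.8,"x":-0.0002,"y":0.001,"z":0.0004,"spin":0}]'; python3 f.py
python3 - <<'E'
from h import *
a,_=snap('side','d5',(240,220,330,310))
im=cv2.imread('pics/d5.png');cv2.imwrite('pics/c5.png',cv2.resize(im,(600,600),interpolation=cv2.INTER_CUBIC))
E
```

```text
time_s: 15.5
ee_pos: [0.6654, 0.1223, 0.255]
eef_rot: [-1.572, 0.0, 1.845]
force: [2.0, -4.3, 0.7]
grip_width: 0.0217
ang 2.076 r 0.1262 back 0.80 up 0.71 radial 1.01 tang(open+) 0.36
```

View pics/c5.png

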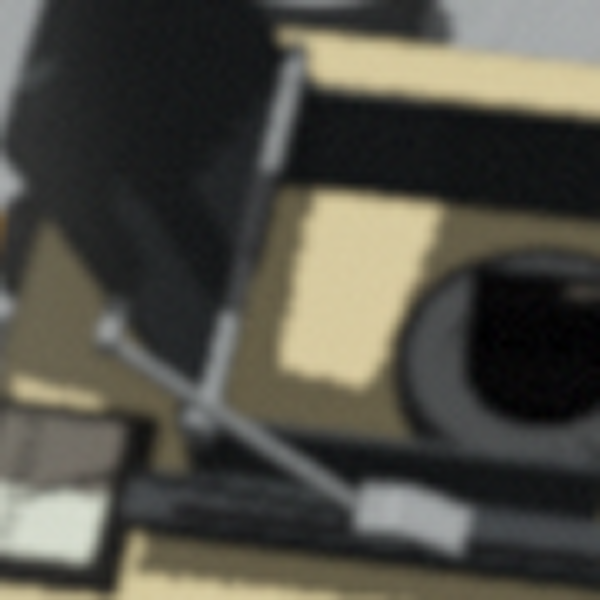

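The foot now abuts the catch (360,505). One confirming nudge of about 1 mm before release.

```bash
python3 -m handwheel '[{"fingers":-0.8,"x":-0.0002,"y":-0.0001,"z":0.0003,"spin":0},{"fingers":-0.8,"x":-0.0004,"y":-0.0002,"z":0.0005,"spin":0},{"fingers":-0.8,"x":-0.0004,"y":-0.0003,"z":0.0007,"spin":0},{"fingers":-0.8,"x":-0.0004,"y":-0.0004,"z":0.001,"spin":0},{"fingers":-0.8,"x":-0.0004,"y":-0.0004,"z":0.001,"spin":0},{"fingers":-0.8,"x":-0.0004,"y":-0.0004,"z":0.001,"spin":0},{"fingers":-0.8,"x":-0.0004,"y":-0.0004,"z":0.001,"spin":0},{"fingers":-0.8,"x":-0.0004,"y":-0.0004,"z":0.001,"spin":0},{"fingers":-0.8,"x":-0.0004,"y":-0.0004,"z":0.001,"spin":0},{"fingers":-0.8,"x":-0.0004,"y":-0.0004,"z":0.001,"spin":0}]'; python3 f.py
```

```text
time_s: 16.55
ee_pos: [0.6645, 0.122, 0.2554]
eef_rot: [-1.573, -0.0, 1.845]
force: [4.9, -0.3, 2.9]
grip_width: 0.0219
ang 2.068 r 0.1262 back 4.59 up 2.92 radial 4.75 tang(open+) 2.64
```

Closing now meets resistance of +2.6 N, so the stay carries the guard. Release and lift.

```bash
python3 -m handwheel '[{"fingers":-0.5,"x":-0.0004,"y":0,"z":-0.0005,"spin":0},{"fingers":-0.48,"x":0,"y":0,"z":-0.0005,"spin":0},{"fingers":-0.4,"x":0,"y":0,"z":-0.0005,"spin":0},{"fingers":-0.3,"x":0,"y":0,"z":-0.0005,"spin":0},{"fingers":-0.2,"x":0,"y":0,"z":-0.0005,"spin":0},{"fingers":-0.2,"x":0,"y":0,"z":-0.0005,"spin":0},{"fingers":-0.2,"x":0,"y":0,"z":0,"spin":0},{"fingers":-0.2,"x":0,"y":0,"z":0,"spin":0},{"fingers":-0.2,"x":0,"y":0,"z":0,"spin":0},{"fingers":-0.2,"x":0,"y":0,"z":0,"spin":0}]'
python3 -m handwheel '[{"fingers":-0.2,"x":0,"y":-0.01,"z":0,"spin":0},{"fingers":-0.2,"x":0,"y":-0.02,"z":0,"spin":0},{"fingers":-0.2,"x":0,"y":-0.035,"z":0,"spin":0},{"fingers":-0.2,"x":0,"y":-0.05,"z":0,"spin":0},{"fingers":-0.2,"x":0,"y":-0.06,"z":0,"spin":0},{"fingers":-0.2,"x":0,"y":-0.07,"z":0,"spin":0},{"fingers":-0.2,"x":0,"y":-0.07,"z":0,"spin":0},{"fingers":-0.2,"x":0,"y":-0.07,"z":0,"spin":0},{"fingers":-0.2,"x":0,"y":-0.07,"z":0,"spin":0},{"fingers":-0.2,"x":0,"y":-0.07,"z":0,"spin":0}]'; python3 f.py
python3 - <<'E'
from h import *
a,_=snap('scene','s6');b,_=snap('side','d6');snap('wrist','w6')
cv2.imwrite('pics/c6.png',cv2.cvtColor(np.hstack([cv2.resize(a[150:350,230:430],(400,400)),cv2.resize(b[190:310,220:340],(400,400))]),cv2.COLOR_RGB2BGR))
c,s=np.cos(.2742),np.sin(.2742)
for f in ('s6','d6','w6'):
    im,d,P=pts(f);Q=P[...,:2]-[.549,.089];X=Q@[c,s];Y=Q@[-s,c];Z=P[...,2]
    m=(d>0)&(abs(Y)<.06)&(X>.064)&(X<.14)&(Z>.15)&(Z<.235)&(im.max(2)<110)
    if m.sum()>30:
        vx,vz,x0,z0=cv2.fitLine(np.c_[X[m],Z[m]].astype('float32'),cv2.DIST_HUBER,0,.001,.001).ravel();print(f,m.sum(),np.pi-abs(np.arctan(vz/vx)),z0+vz/vx*(.06-x0))
E
```

```text
time_s: 17.55
ee_pos: [0.6642, 0.1217, 0.2548]
eef_rot: [-1.571, -0.0, 1.845]
force: [0.8, 0.5, -0.6]
grip_width: 0.0373
time_s: 18.55
ee_pos: [0.6641, 0.1217, 0.3241]
eef_rot: [-1.57, -0.0, 1.845]
force: [-0.5, 0.7, 0.5]
grip_width: 0.0377
ang 1.892 r 0.1892 back -0.31 up 0.54 radial 0.42 tang(open+) -0.47
s6 1007 1.9991683 0.13489029
d6 1818 2.0022094 0.13555105
w6 9467 2.00951 0.13621107
```

View pics/c6.png

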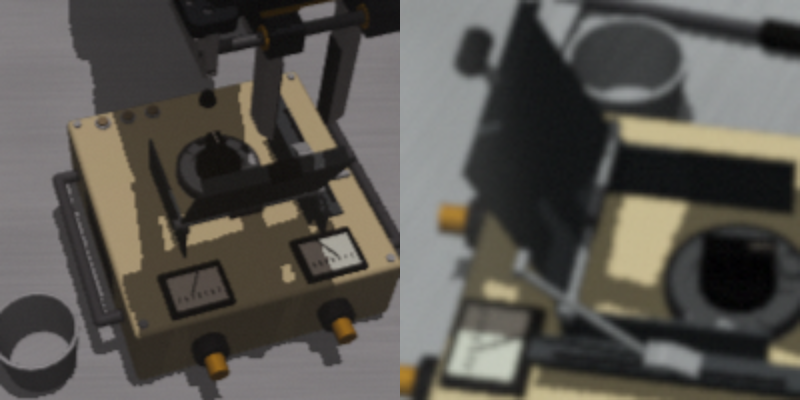

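Both views show the guard standing free on its stay at 2.00 rad (three-view fit 2.00, 2.00, 2.01), foot behind the catch. Now over the knob.

```bash
python3 -m handwheel '[{"fingers":-0.2,"x":0,"y":0,"z":0.03,"spin":0},{"fingers":-0.2,"x":0,"y":0,"z":0.07,"spin":0},{"fingers":-0.2,"x":0,"y":0,"z":0.11,"spin":0},{"fingers":-0.2,"x":0,"y":0.02,"z":0.14,"spin":0},{"fingers":-0.2,"x":0,"y":0.05,"z":0.14,"spin":0},{"fingers":-0.2,"x":0,"y":0.08,"z":0.14,"spin":0},{"fingers":-0.2,"x":0,"y":0.1,"z":0.14,"spin":0},{"fingers":-0.2,"x":0,"y":0.1,"z":0.14,"spin":0},{"fingers":-0.2,"x":0,"y":0.1,"z":0.14,"spin":0},{"fingers":-0.2,"x":0,"y":0.1,"z":0.14,"spin":0}]'
python3 - <<'E'
from h import *
snap('wrist','w7')
E
```

```text
time_s: 19.7
ee_pos: [0.5299, 0.0839, 0.2262]
eef_rot: [-1.573, 0.0, 1.845]
force: [0.3, 0.3, -0.0]
grip_width: 0.0371
```

View pics/w7.png

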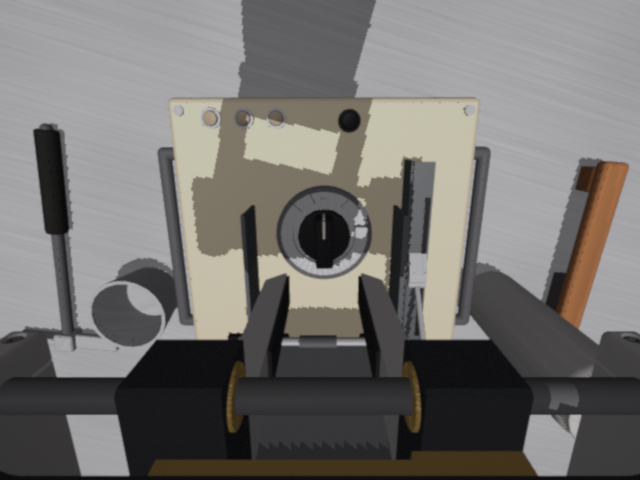

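The knob is centred at (324,231), its white pointer line pointing to the front (angle ≈ 0). Measuring.

Run:
```python
from h import *
im,d,P=pts('w7');yaw=1.8446;T=get_obs()['ee_pos'];print(T)
def tool(p):
    e=p[:2]-T[:2];return np.array([e@[np.cos(yaw),np.sin(yaw)],e@[-np.sin(yaw),np.cos(yaw)]])
R=P[180:285,270:380].reshape(-1,3);C=im[180:285,270:380].reshape(-1,3)
t=np.array([tool(p) for p in R])
r=(R[:,2]>.0955)&(R[:,2]<.103)
(cx,cy),rad=cv2.minEnclosingCircle(t[r].astype('float32')*1000);print('bezel',cx,cy,rad,np.median(R[r][:,2]))
k=(R[:,2]>.122)&(R[:,2]<.14);print('bar rect tool mm',cv2.minAreaRect(t[k].astype('float32')*1000),np.median(R[k][:,2]))
w=k&(C.min(1)>90);print(w.sum());
if w.sum()>4: print(t[w].mean(0),cv2.fitLine(t[w].astype('float32'),cv2.DIST_L2,0,.01,.01).ravel())
sk=(R[:,2]>.103)&(R[:,2]<.112);print('skirt',cv2.minEnclosingCircle(t[sk].astype('float32')*1000),np.median(R[sk][:,2]))
```

```text
[0.52990357 0.08393114 0.2260692 ]
bezel -0.7145074605941772 -0.12387824803590775 40.77387237548828 0.09798862844149214
bar rect tool mm ((-0.7864565849304199, 0.42723846435546875), (13.891474723815918, 40.35232162475586), 1.7257574796676636) 0.12685309064106326
53
[-0.00085458  0.00160414] [ 4.5639873e-03 -9.9998957e-01 -8.5458212e-04  1.6041391e-03]
skirt ((-0.6590416431427002, 0.2620195150375366), 21.788297653198242) 0.10501827111440559
```

```bash
python3 -m handwheel '[{"fingers":-0.2,"x":-0.0007,"y":0.02,"z":0.0002,"spin":0},{"fingers":-0.2,"x":-0.0007,"y":0.04,"z":0.0002,"spin":0},{"fingers":-0.2,"x":-0.0007,"y":0.06,"z":0.0002,"spin":0},{"fingers":-0.2,"x":-0.0007,"y":0.075,"z":0.0002,"spin":0},{"fingers":-0.2,"x":-0.0007,"y":0.085,"z":0.0002,"spin":0},{"fingers":-0.2,"x":-0.0007,"y":0.093,"z":0.0002,"spin":0},{"fingers":-0.2,"x":-0.0007,"y":0.098,"z":0.0002,"spin":0},{"fingers":-0.2,"x":-0.0007,"y":0.098,"z":0.0002,"spin":0},{"fingers":-0.2,"x":-0.0007,"y":0.098,"z":0.0002,"spin":0},{"fingers":-0.2,"x":-0.0007,"y":0.098,"z":0.0002,"spin":0}]'
python3 -m handwheel '[{"fingers":-0.6,"x":0,"y":0,"z":0,"spin":0},{"fingers":-0.75,"x":0,"y":0,"z":0,"spin":0},{"fingers":-0.9,"x":0,"y":0,"z":0,"spin":0},{"fingers":-0.9,"x":0,"y":0,"z":0,"spin":0},{"fingers":-0.9,"x":0,"y":0,"z":0,"spin":0},{"fingers":-0.9,"x":0,"y":0,"z":0,"spin":0},{"fingers":-0.9,"x":0,"y":0,"z":0,"spin":0},{"fingers":-0.9,"x":0,"y":0,"z":0,"spin":0},{"fingers":-0.9,"x":0,"y":0,"z":0,"spin":0},{"fingers":-0.9,"x":0,"y":0,"z":0,"spin":0}]' 20; python3 -c "
from h import *;o=get_obs();print(o['force'],o['moment'],o['ee_pos'])"
```

```text
time_s: 20.75
ee_pos: [0.5297, 0.0831, 0.1273]
eef_rot: [-1.572, 0.0, 1.845]
force: [-0.2, 0.2, -0.5]
grip_width: 0.0374
time_s: 21.75
ee_pos: [0.5293, 0.0837, 0.1269]
eef_rot: [-1.571, -0.001, 1.845]
force: [-1.8, 5.3, 2.0]
grip_width: 0.014
[-1.75960424  5.29963948  1.96953562] [1.06429406 0.24340333 0.0365713 ] [0.52933058 0.08370709 0.12689279]
```

```bash
cat > g.py <<'E'
from h import *
O=[get_obs() for _ in range(5)];print('F',np.mean([o['force'] for o in O],0).round(2),'M',np.mean([o['moment'] for o in O],0).round(3),O[0]['ee_pos'].round(4),'yaw',O[0]['eef_rot'][2].round(4),O[0]['grip_width'].round(4))
E
python3 -m handwheel '[{"fingers":-0.9,"x":0.0004,"y":0.0005,"z":0,"spin":0},{"fingers":-0.9,"x":0.0004,"y":0.001,"z":0,"spin":0},{"fingers":-0.9,"x":0.0004,"y":0.0015,"z":0,"spin":0},{"fingers":-0.9,"x":0.0004,"y":0.002,"z":0,"spin":0},{"fingers":-0.9,"x":0.0004,"y":0.0025,"z":0,"spin":0},{"fingers":-0.9,"x":0.0004,"y":0.003,"z":0,"spin":0},{"fingers":-0.9,"x":0.0004,"y":0.0035,"z":0,"spin":0},{"fingers":-0.9,"x":0.0004,"y":0.004,"z":0,"spin":0},{"fingers":-0.9,"x":0.0004,"y":0.0045,"z":0,"spin":0},{"fingers":-0.9,"x":0.0004,"y":0.005,"z":0,"spin":0}]'; python3 g.py
```

```text
time_s: 22.75
ee_pos: [0.5294, 0.0838, 0.1223]
eef_rot: [-1.571, -0.0, 1.845]
force: [-3.6, 4.1, 8.7]
grip_width: 0.0139Traceback (most recent call last):
  File "g.py", line 2, in <module>
    O=[get_obs() for _ in range(5)];print('F',np.mean([o['force'] for o in O],0).round(2),'M',np.mean([o['moment'] for o in O],0).round(3),O[0]['ee_pos'].round(4),'yaw',O[0]['eef_rot'][2].round(4),O[0]['grip_width'].round(4))
                                                                                                                                                                                                     ^^^^^^^^^^^^^^^^^^^^^^^^
AttributeError: 'float' object has no attribute 'round'
```

```bash
sed -i "s/,O\[0\]\['grip_width'\].round(4)//" g.py
python3 -m handwheel '[{"fingers":-0.9,"x":0,"y":0.0005,"z":0,"spin":0},{"fingers":-0.9,"x":0,"y":0.001,"z":0,"spin":0},{"fingers":-0.9,"x":0,"y":0.0015,"z":0,"spin":0},{"fingers":-0.9,"x":0,"y":0.002,"z":0,"spin":0},{"fingers":-0.9,"x":0,"y":0.0022,"z":0,"spin":0},{"fingers":-0.9,"x":0,"y":0.0025,"z":0,"spin":0},{"fingers":-0.9,"x":0,"y":0.0025,"z":0,"spin":0},{"fingers":-0.9,"x":0,"y":0.0025,"z":0,"spin":0},{"fingers":-0.9,"x":0,"y":0.0025,"z":0,"spin":0},{"fingers":-0.9,"x":0,"y":0.0025,"z":0,"spin":0}]'; python3 g.py
```

```text
time_s: 23.75
ee_pos: [0.5296, 0.0839, 0.1211]
eef_rot: [-1.572, -0.0, 1.845]
force: [-9.0, 2.9, 21.0]
grip_width: 0.0135
F [-8.96  2.88 20.98] M [0.786 1.84  0.034] [0.5296 0.0839 0.1211] yaw 1.845
```

Bottomed (21 N). Ease a little and turn clockwise 45°.

```bash
python3 -m handwheel '[{"fingers":-0.9,"x":0,"y":-0.0004,"z":0.0004,"spin":0},{"fingers":-0.9,"x":0,"y":-0.0004,"z":0.0004,"spin":5},{"fingers":-0.9,"x":0,"y":-0.0004,"z":0.0004,"spin":10},{"fingers":-0.9,"x":0,"y":-0.0004,"z":0.0004,"spin":15},{"fingers":-0.9,"x":0,"y":-0.0004,"z":0.0004,"spin":20},{"fingers":-0.9,"x":0,"y":-0.0004,"z":0.0004,"spin":25},{"fingers":-0.9,"x":0,"y":-0.0004,"z":0.0004,"spin":30},{"fingers":-0.9,"x":0,"y":-0.0004,"z":0.0004,"spin":35},{"fingers":-0.9,"x":0,"y":-0.0004,"z":0.0004,"spin":40},{"fingers":-0.9,"x":0,"y":-0.0004,"z":0.0004,"spin":45}]'; python3 g.py
```

```text
time_s: 24.75
ee_pos: [0.5295, 0.0839, 0.1212]
eef_rot: [-1.572, -0.002, 1.056]
force: [-4.5, 5.0, 15.1]
grip_width: 0.0139
F [-4.54  4.97 15.09] M [0.949 0.902 0.05 ] [0.5295 0.0839 0.1212] yaw 1.056
```

```bash
python3 -m handwheel '[{"fingers":-0.9,"x":0,"y":0,"z":0,"spin":2},{"fingers":-0.9,"x":0,"y":0,"z":0,"spin":4},{"fingers":-0.9,"x":0,"y":0,"z":0,"spin":6},{"fingers":-0.9,"x":0,"y":0,"z":0,"spin":8},{"fingers":-0.9,"x":0,"y":0,"z":0,"spin":8.5},{"fingers":-0.9,"x":0,"y":0,"z":0,"spin":9},{"fingers":-0.9,"x":0,"y":0,"z":0,"spin":9.5},{"fingers":-0.9,"x":0,"y":0,"z":0,"spin":10},{"fingers":-0.9,"x":0,"y":0,"z":0,"spin":10},{"fingers":-0.9,"x":0,"y":0,"z":0,"spin":10}]'; python3 g.py
python3 -m handwheel '[{"fingers":-0.9,"x":0,"y":0,"z":0,"spin":0.4},{"fingers":-0.9,"x":0,"y":0,"z":0,"spin":0.8},{"fingers":-0.9,"x":0,"y":0,"z":0,"spin":1.2},{"fingers":-0.9,"x":0,"y":0,"z":0,"spin":1.6},{"fingers":-0.9,"x":0,"y":0,"z":0,"spin":2},{"fingers":-0.9,"x":0,"y":0,"z":0,"spin":2.5},{"fingers":-0.9,"x":0,"y":0,"z":0,"spin":2.5},{"fingers":-0.9,"x":0,"y":0,"z":0,"spin":2.5},{"fingers":-0.9,"x":0,"y":0,"z":0,"spin":2.5},{"fingers":-0.9,"x":0,"y":0,"z":0,"spin":2.5}]'; python3 g.py
```

```text
time_s: 25.75
ee_pos: [0.5295, 0.0839, 0.1212]
eef_rot: [-1.572, -0.002, 0.885]
force: [-4.1, 5.1, 15.1]
grip_width: 0.0137
F [-4.08  5.07 15.14] M [0.985 0.865 0.05 ] [0.5295 0.0839 0.1212] yaw 0.885
time_s: 26.75
ee_pos: [0.5295, 0.0839, 0.1212]
eef_rot: [-1.572, -0.002, 0.841]
force: [-5.2, 5.0, 16.0]
grip_width: 0.0142
F [-5.21  4.98 15.99] M [0.993 0.88  0.017] [0.5295 0.0839 0.1212] yaw 0.8413
```

```bash
python3 -m handwheel '[{"fingers":-0.9,"x":0,"y":0,"z":0,"spin":0.4},{"fingers":-0.9,"x":0,"y":0,"z":0,"spin":0.8},{"fingers":-0.9,"x":0,"y":0,"z":0,"spin":1.2},{"fingers":-0.9,"x":0,"y":0,"z":0,"spin":1.6},{"fingers":-0.9,"x":0,"y":0,"z":0,"spin":2},{"fingers":-0.9,"x":0,"y":0,"z":0,"spin":2.5},{"fingers":-0.9,"x":0,"y":0,"z":0,"spin":2.5},{"fingers":-0.9,"x":0,"y":0,"z":0,"spin":2.5},{"fingers":-0.9,"x":0,"y":0,"z":0,"spin":2.5},{"fingers":-0.9,"x":0,"y":0,"z":0,"spin":2.5}]'; python3 g.py
```

```text
time_s: 27.75
ee_pos: [0.5295, 0.0839, 0.1212]
eef_rot: [-1.572, -0.002, 0.798]
force: [-3.9, 5.0, 15.8]
grip_width: 0.014
F [-3.91  5.01 15.79] M [0.968 0.856 0.016] [0.5295 0.0839 0.1212] yaw 0.7977
```

```bash
python3 -m handwheel '[{"fingers":-0.9,"x":0,"y":0,"z":0,"spin":0.4},{"fingers":-0.9,"x":0,"y":0,"z":0,"spin":0.8},{"fingers":-0.9,"x":0,"y":0,"z":0,"spin":1.2},{"fingers":-0.9,"x":0,"y":0,"z":0,"spin":1.6},{"fingers":-0.9,"x":0,"y":0,"z":0,"spin":2},{"fingers":-0.9,"x":0,"y":0,"z":0,"spin":2},{"fingers":-0.9,"x":0,"y":0,"z":0,"spin":2},{"fingers":-0.9,"x":0,"y":0,"z":0,"spin":2},{"fingers":-0.9,"x":0,"y":0,"z":0,"spin":2},{"fingers":-0.9,"x":0,"y":0,"z":0,"spin":2}]'; python3 g.py
```

```text
time_s: 28.75
ee_pos: [0.5295, 0.0839, 0.1212]
eef_rot: [-1.572, -0.002, 0.763]
force: [-4.0, 4.9, 15.4]
grip_width: 0.0138
F [-4.    4.87 15.36] M [ 0.956  0.919 -0.005] [0.5295 0.0839 0.1212] yaw 0.7628
```

```bash
python3 -m handwheel '[{"fingers":-0.9,"x":0,"y":0,"z":0,"spin":0.4},{"fingers":-0.9,"x":0,"y":0,"z":0,"spin":0.8},{"fingers":-0.9,"x":0,"y":0,"z":0,"spin":1.2},{"fingers":-0.9,"x":0,"y":0,"z":0,"spin":1.6},{"fingers":-0.9,"x":0,"y":0,"z":0,"spin":2},{"fingers":-0.9,"x":0,"y":0,"z":0,"spin":2},{"fingers":-0.9,"x":0,"y":0,"z":0,"spin":2},{"fingers":-0.9,"x":0,"y":0,"z":0,"spin":2},{"fingers":-0.9,"x":0,"y":0,"z":0,"spin":2},{"fingers":-0.9,"x":0,"y":0,"z":0,"spin":2}]'; python3 g.py
```

```text
time_s: 29.75
ee_pos: [0.5295, 0.084, 0.1212]
eef_rot: [-1.572, -0.002, 0.728]
force: [-4.0, 4.9, 15.2]
grip_width: 0.014
F [-3.99  4.93 15.2 ] M [1.009 0.886 0.079] [0.5295 0.084  0.1212] yaw 0.728
```

```bash
python3 -m handwheel '[{"fingers":-0.9,"x":0,"y":0,"z":0,"spin":0.4},{"fingers":-0.9,"x":0,"y":0,"z":0,"spin":0.8},{"fingers":-0.9,"x":0,"y":0,"z":0,"spin":1.2},{"fingers":-0.9,"x":0,"y":0,"z":0,"spin":1.5},{"fingers":-0.9,"x":0,"y":0,"z":0,"spin":1.5},{"fingers":-0.9,"x":0,"y":0,"z":0,"spin":1.5},{"fingers":-0.9,"x":0,"y":0,"z":0,"spin":1.5},{"fingers":-0.9,"x":0,"y":0,"z":0,"spin":1.5},{"fingers":-0.9,"x":0,"y":0,"z":0,"spin":1.5},{"fingers":-0.9,"x":0,"y":0,"z":0,"spin":1.5}]'; python3 g.py
```

```text
time_s: 30.75
ee_pos: [0.5295, 0.084, 0.1212]
eef_rot: [-1.571, -0.002, 0.702]
force: [-4.1, 4.7, 14.8]
grip_width: 0.0139
F [-4.12  4.75 14.79] M [1.009 0.842 0.046] [0.5295 0.084  0.1212] yaw 0.7018
```

```bash
python3 -m handwheel '[{"fingers":-0.9,"x":0,"y":0,"z":0,"spin":0.4},{"fingers":-0.9,"x":0,"y":0,"z":0,"spin":0.8},{"fingers":-0.9,"x":0,"y":0,"z":0,"spin":1.2},{"fingers":-0.9,"x":0,"y":0,"z":0,"spin":1.6},{"fingers":-0.9,"x":0,"y":0,"z":0,"spin":2},{"fingers":-0.9,"x":0,"y":0,"z":0,"spin":2},{"fingers":-0.9,"x":0,"y":0,"z":0,"spin":2},{"fingers":-0.9,"x":0,"y":0,"z":0,"spin":2},{"fingers":-0.9,"x":0,"y":0,"z":0,"spin":2},{"fingers":-0.9,"x":0,"y":0,"z":0,"spin":2}]'; python3 g.py
```

```text
time_s: 31.75
ee_pos: [0.5295, 0.084, 0.1212]
eef_rot: [-1.571, -0.002, 0.667]
force: [-5.5, 4.1, 15.5]
grip_width: 0.0138
F [-5.5   4.09 15.48] M [0.941 0.897 0.038] [0.5295 0.084  0.1212] yaw 0.6669
```

```bash
python3 -m handwheel '[{"fingers":-0.9,"x":0,"y":0,"z":0,"spin":0.4},{"fingers":-0.9,"x":0,"y":0,"z":0,"spin":0.8},{"fingers":-0.9,"x":0,"y":0,"z":0,"spin":1.2},{"fingers":-0.9,"x":0,"y":0,"z":0,"spin":1.5},{"fingers":-0.9,"x":0,"y":0,"z":0,"spin":1.5},{"fingers":-0.9,"x":0,"y":0,"z":0,"spin":1.5},{"fingers":-0.9,"x":0,"y":0,"z":0,"spin":1.5},{"fingers":-0.9,"x":0,"y":0,"z":0,"spin":1.5},{"fingers":-0.9,"x":0,"y":0,"z":0,"spin":1.5},{"fingers":-0.9,"x":0,"y":0,"z":0,"spin":1.5}]'; python3 g.py
```

```text
time_s: 32.75
ee_pos: [0.5295, 0.0839, 0.1212]
eef_rot: [-1.571, -0.002, 0.641]
force: [-4.0, 4.6, 15.4]
grip_width: 0.0137
F [-4.    4.57 15.41] M [ 0.94   0.89  -0.008] [0.5295 0.0839 0.1212] yaw 0.6407
```

```bash
python3 -m handwheel '[{"fingers":-0.9,"x":0,"y":0,"z":0,"spin":0.4},{"fingers":-0.9,"x":0,"y":0,"z":0,"spin":0.8},{"fingers":-0.9,"x":0,"y":0,"z":0,"spin":1.2},{"fingers":-0.9,"x":0,"y":0,"z":0,"spin":1.5},{"fingers":-0.9,"x":0,"y":0,"z":0,"spin":1.5},{"fingers":-0.9,"x":0,"y":0,"z":0,"spin":1.5},{"fingers":-0.9,"x":0,"y":0,"z":0,"spin":1.5},{"fingers":-0.9,"x":0,"y":0,"z":0,"spin":1.5},{"fingers":-0.9,"x":0,"y":0,"z":0,"spin":1.5},{"fingers":-0.9,"x":0,"y":0,"z":0,"spin":1.5}]'; python3 g.py
```

```text
time_s: 33.75
ee_pos: [0.5295, 0.0839, 0.1212]
eef_rot: [-1.571, -0.002, 0.614]
force: [-5.0, 5.2, 15.2]
grip_width: 0.0139
F [-4.96  5.15 15.19] M [0.987 0.909 0.056] [0.5295 0.0839 0.1212] yaw 0.6145
```

```bash
python3 -m handwheel '[{"fingers":-0.9,"x":0,"y":0,"z":0,"spin":0.4},{"fingers":-0.9,"x":0,"y":0,"z":0,"spin":0.8},{"fingers":-0.9,"x":0,"y":0,"z":0,"spin":1.2},{"fingers":-0.9,"x":0,"y":0,"z":0,"spin":1.5},{"fingers":-0.9,"x":0,"y":0,"z":0,"spin":1.5},{"fingers":-0.9,"x":0,"y":0,"z":0,"spin":1.5},{"fingers":-0.9,"x":0,"y":0,"z":0,"spin":1.5},{"fingers":-0.9,"x":0,"y":0,"z":0,"spin":1.5},{"fingers":-0.9,"x":0,"y":0,"z":0,"spin":1.5},{"fingers":-0.9,"x":0,"y":0,"z":0,"spin":1.5}]'; python3 g.py
python3 - <<'E'
from h import *
snap('wrist','w8');snap('side','d8',(250,220,350,320))
a=cv2.imread('pics/w8.png')[120:300,220:430];b=cv2.imread('pics/d8.png')
cv2.imwrite('pics/c8.png',np.hstack([cv2.resize(a,(420,360)),cv2.resize(b,(360,360))]))
E
```

```text
time_s: 34.75
ee_pos: [0.5295, 0.0839, 0.1212]
eef_rot: [-1.571, -0.002, 0.589]
force: [-4.6, 5.1, 14.7]
grip_width: 0.0139
F [-4.65  5.08 14.71] M [0.956 0.927 0.149] [0.5295 0.0839 0.1212] yaw 0.5885
```

View pics/c8.png

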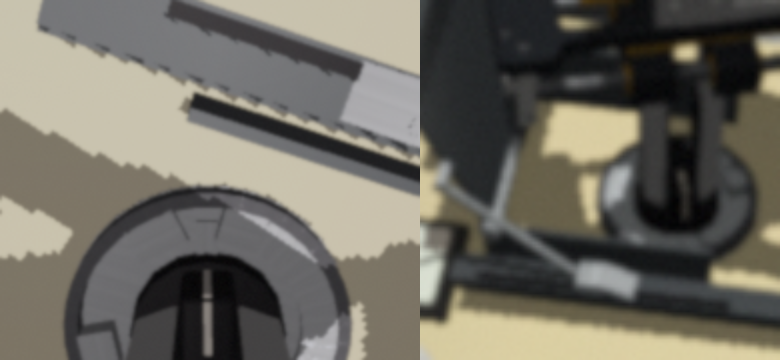

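The wrist picture shows the pointer line in the jaws at the upper marks, so the knob has turned with the hand. Torque rose to 0.15 N m, so the stop is met at about 1.256 rad. A half-degree confirms it.

```bash
python3 -m handwheel '[{"fingers":-0.9,"x":0,"y":0,"z":0,"spin":0.1},{"fingers":-0.9,"x":0,"y":0,"z":0,"spin":0.2},{"fingers":-0.9,"x":0,"y":0,"z":0,"spin":0.3},{"fingers":-0.9,"x":0,"y":0,"z":0,"spin":0.4},{"fingers":-0.9,"x":0,"y":0,"z":0,"spin":0.5},{"fingers":-0.9,"x":0,"y":0,"z":0,"spin":0.5},{"fingers":-0.9,"x":0,"y":0,"z":0,"spin":0.5},{"fingers":-0.9,"x":0,"y":0,"z":0,"spin":0.5},{"fingers":-0.9,"x":0,"y":0,"z":0,"spin":0.5},{"fingers":-0.9,"x":0,"y":0,"z":0,"spin":0.5}]'; python3 g.py
```

```text
time_s: 35.85
ee_pos: [0.5295, 0.0839, 0.1212]
eef_rot: [-1.571, -0.002, 0.58]
force: [-4.3, 4.6, 16.3]
grip_width: 0.0137
F [-4.25  4.56 16.26] M [0.945 0.968 0.244] [0.5295 0.0839 0.1212] yaw 0.5799
```

On the stop (0.24 N m). Ease up with the knob held against it, then open and withdraw upward.

```bash
python3 -m handwheel '[{"fingers":-0.9,"x":0,"y":-0.001,"z":0,"spin":0},{"fingers":-0.9,"x":0,"y":-0.002,"z":0,"spin":0},{"fingers":-0.9,"x":0,"y":-0.003,"z":0,"spin":0},{"fingers":-0.9,"x":0,"y":-0.004,"z":0,"spin":0},{"fingers":-0.9,"x":0,"y":-0.005,"z":0,"spin":0},{"fingers":-0.9,"x":0,"y":-0.006,"z":0,"spin":0},{"fingers":-0.9,"x":0,"y":-0.0065,"z":0,"spin":0},{"fingers":-0.9,"x":0,"y":-0.0065,"z":0,"spin":0},{"fingers":-0.9,"x":0,"y":-0.0065,"z":0,"spin":0},{"fingers":-0.9,"x":0,"y":-0.0065,"z":0,"spin":0}]' 10; python3 g.py
python3 -m handwheel '[{"fingers":-0.5,"x":0,"y":0,"z":0,"spin":0},{"fingers":-0.3,"x":0,"y":0,"z":0,"spin":0},{"fingers":-0.3,"x":0,"y":0,"z":0,"spin":0},{"fingers":-0.3,"x":0,"y":0,"z":0,"spin":0},{"fingers":-0.3,"x":0,"y":-0.01,"z":0,"spin":0},{"fingers":-0.3,"x":0,"y":-0.03,"z":0,"spin":0},{"fingers":-0.3,"x":0,"y":-0.06,"z":0,"spin":0},{"fingers":-0.3,"x":0,"y":-0.09,"z":0,"spin":0},{"fingers":-0.3,"x":0,"y":-0.11,"z":0,"spin":0},{"fingers":-0.3,"x":0,"y":-0.12,"z":0,"spin":0}]'; python3 g.py
python3 - <<'E'
from h import *
a,_=snap('wrist','w9');snap('side','d9');snap('scene','s9')
yaw=get_obs()['eef_rot'][2]
im,d,P=pts('w9');c,s=np.cos(.2742),np.sin(.2742);Q=P[...,:2]-[.549,.089];X=Q@[c,s];Y=Q@[-s,c];Z=P[...,2]
k=(np.hypot(X+.02,Y)<.03)&(Z>.118)&(Z<.14)
b=np.c_[X[k],Y[k]].astype('float32')*1000;print('bar',k.sum(),cv2.minAreaRect(b),'ztop',np.median(Z[k]),'was .1269')
w=k&(im.min(2)>90);print('line',w.sum(),X[w].mean(),Y[w].mean(),cv2.fitLine(np.c_[X[w],Y[w]].astype('float32'),cv2.DIST_L2,0,.01,.01).ravel()[:2])
for f in('s9','d9','w9'):
    im,d,P=pts(f);Q=P[...,:2]-[.549,.089];X=Q@[c,s];Y=Q@[-s,c];Z=P[...,2]
    m=(d>0)&(abs(Y)<.06)&(X>.064)&(X<.14)&(Z>.15)&(Z<.235)&(im.max(2)<110)
    sk=(np.hypot(X+.02,Y)<.021)&(Z>.095)&(Z<.115);print(f,'skirt z',np.median(Z[sk]))
    if m.sum()>30:
        vx,vz,x0,z0=cv2.fitLine(np.c_[X[m],Z[m]].astype('float32'),cv2.DIST_HUBER,0,.001,.001).ravel();print(f,m.sum(),np.pi-abs(np.arctan(vz/vx)))
w_=cv2.imread('pics/w9.png');d_=cv2.imread('pics/d9.png')[190:310,220:340]
cv2.imwrite('pics/c9.png',np.hstack([cv2.resize(w_,(480,360)),cv2.resize(d_,(320,360))]))
E
```

```text
time_s: 36.85
ee_pos: [0.5294, 0.0838, 0.1266]
eef_rot: [-1.571, -0.002, 0.58]
force: [0.7, 4.4, 4.6]
grip_width: 0.0141
F [0.71 4.35 4.64] M [ 1.025 -0.314  0.082] [0.5294 0.0838 0.1266] yaw 0.5797
time_s: 37.85
ee_pos: [0.5293, 0.0834, 0.2487]
eef_rot: [-1.572, -0.003, 0.579]
force: [0.1, 0.6, -0.6]
grip_width: 0.0328
F [ 0.08  0.61 -0.64] M [ 0.015 -0.008 -0.05 ] [0.5293 0.0834 0.2487] yaw 0.5794
bar 803 ((-19.535173416137695, 0.08876419067382812), (13.961250305175781, 39.992977142333984), 18.9376220703125) ztop 0.1274481917680465 was .1269
line 38 -0.023452360521351485 0.011220844367246434 [ 0.33910048 -0.9407502 ]
s9 skirt z 0.1081579648427361
s9 1008 1.9933655
d9 skirt z 0.10534322862657414
d9 1804 2.001696
w9 skirt z 0.10560904957123135
w9 16443 2.0166955
```

View pics/c9.png

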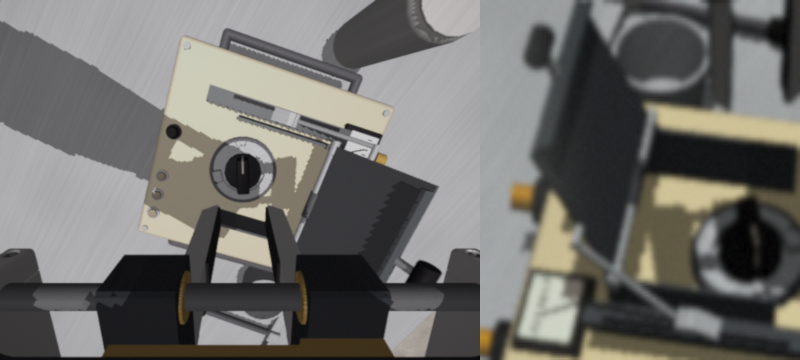

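Wrist/side views: the knob pointer has turned about 71° with the bar top at 127.4 mm (126.9 before pressing), so it is fully out and in the slot. The guard is still on its stay at about 2.00 rad, and the hand is clear. Handing in.

```bash
python3 -c "
from station import workorder;print(workorder.hand_in())"
```

```text
the job is handed in; nothing more can be done
None
```

The guard stands propped open on its stay, the selector knob is locked at its stop, and I handed the job in at about 38 s. The last picture showed nothing touching the box and the hand clear above it.

- **Guard:** I swung it by the barrel pull to about 2.3 rad, saw the stay foot drop behind the catch, and eased it back until the stay took the load. The hand felt about 2.6 N along the closing direction at the pull just before I let go. After the knob was done it still stood at 2.00 rad (1.99, 2.00 and 2.02 from three cameras).
- **Knob:** I pressed it to the bottom, with the press force peaking at 21 N. I turned it clockwise until the torque rose to about 0.24 N m, well under the 0.6 N m that would force it, at a hand angle of about 1.26 rad. I eased up with it held against the stop and released it. The last view showed it fully out, with the bar top at 127.4 mm against 126.9 mm before.

**Checks that disagreed:**
- **Guard angle:** while I held the pull, the hand position put the guard about 0.07 rad further open than the camera fits, probably because the barrel slipped slightly in the grip.
- **Force signs:** while easing back, the tangential force changed sign once before the stay took the load, and one step briefly pulled up on the pull with about 10 N.
- **Knob angle:** the camera gave 1.23 to 1.24 rad against about 1.26 rad from the hand, still within the locking slot.

I did not touch the hammer, brush, can or tin, and I did not measure their positions again afterwards.

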